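# Find the socket that fits the brim block's clamp nut

## Robot

A 6-joint arm with a two-finger parallel gripper is mounted at the origin on the work surface. World frame = base frame: x ahead of the robot, y to its left, z up, the work surface at z = 0. Lengths are in m, angles in rad, forces in N, time in s.
With the tool pointing down it reaches from about 0.325 to 0.775 m from the base axis. Payload 5.5 kg.
Tool frame: the origin (TCP) lies midway between the tips of the shut fingers; the grasp point (between the pads) lies 19 mm behind it; z points along the fingers, y is the direction in which the jaws open and shut (so a half turn about z gives the same grasp; the last joint's range is limited). The gripper opens to 85 mm and grips with 20 to 120 N. Pads are 22 mm wide; open, the fingers measure 114 mm over their backs; the gripper's body (76 mm by 85 mm) begins 54 mm behind the grasp point. The pads swing forward as they close: fully open they stand 13 mm farther back than shut.
Start: joints at [1.228, 0.091, 1.231, -0, 1.82, -0.057], TCP at [0.169, 0.576, 0.231] pointing down, gripper open.
Joint ranges: [-2.87, 2.87], [-0.86, 2.18], [0.17, 2.46], [-1.51, 4.65], [0.06, 2.69], [-2.65, 2.65]. Speed limits (rad/s): [2.57, 2.57, 3.01, 3.14, 3.14, 3.14].

## Interface

Orientations are given as a unit quaternion [w, x, y, z].
In Python, from cell import r, read_camera, camera_params gives the robot as it stands. The module is installed in compiled form; this text tells all that it offers.
- The arm moves only by the tool carry_out, never from a script. Its argument "moves" is a list of rows, each a list of 7 numbers: the closure, from 0 (fully open) to 1 (shut), then the shift along the tool's x, y, z in mm, then the turn, a rotation vector about the tool's x, y, z in degrees. A call has 1 to 5 rows; each row shifts and turns the commanded pose from where the row before left it, along the tool's axes as they then stand; what a row does not reach is not made up. A row lasts 1/8 s, in which the tool goes at most 62.5 mm and 10.7 degrees, less where a joint would pass 70% of its speed; a pose out of reach is approached as far as the arm can. A call with a gripper value outside its range is refused whole. The fingers move at their own pace and stop on an object; "squeeze" is the grip in N (left out, the last holds). Time passes only in rows, so rows that do not move let the fingers close. It gives the time, the measured TCP pose, the force and the opening at its end, in the units of the state.
- r.get_state(): the state, without advancing time (a new reading comes with each control period).
- read_camera(name): name is "scene" or "top" or "wrist"; returns the picture (400x640x3 uint8, blue, green, red); there is no depth.
- camera_params(name): a dict with "K" (3x3 intrinsics, pixels), "rvec" (rotation vector, rad) and "tvec" (3), from world to camera coordinates, as OpenCV has them. Camera axes: x right, y down, z forward; pixel columns grow to the right and rows downward; lengths in m; the calibration is good to about 2 mm. A picture is of the moment at which its call begins: read the wrist's pose just before it. camera_params takes no time and is no camera call; for the wrist camera it gives the pose at the moment of the call.
- r.sign_off(): hands the job in, once; it reports no verdict.
The state is a dict: "clock": time; "joint_pos": joint angles; "dq": joint speeds; "joint_torque": joint torques, N m; "eef_pos": TCP position; "ee_rot": TCP orientation; "wrist_force": force on the tool from outside, world axes, zero at the start; "torque": the same for the moment, N m; "grip_width": finger opening in m.
Only numpy, scipy, OpenCV 4.12 (cv2) and the standard library are available. Lean on these libraries where they do the work, as an engineer would, in place of code of your own. Each camera call takes 0.05 s, during which the arm holds its last target. There are 200 camera calls.

## Task

Clear the wooden offcut off the round hat-brim block into the waste bin. Then try the sockets on the block's hex nut, without forcing them, standing any that does not fit back upright on the tray, until you find the one that goes fully home over the nut, down to the washer. Finish still gripping that socket, seated squarely on the nut; do not let go of it, and leave the spool, jar and tin alone.

Things in the scene. Friction and masses are not known exactly. Their poses are not given: they have to be found in the camera images.
- block: fixed round wooden hat-brim block, 230 mm in diameter, at any yaw; flat top 40 mm above the bench; in its centre a steel hex nut on a washer (48 mm wide, 3 mm thick). Nut: 24 mm across flats, two of its flats facing the block's +x and -x; straight for 14 mm, then a cone to 17 mm in diameter at 18 mm; a 14 mm stud end reaches 21 mm above the washer. Origin: centre of the block's underside
- nut_seat (a point): centre of the washer's top face, on the nut's axis, 43 mm above the bench; axes as the block's. A fitting socket's underside comes down to here once the hexagons line up (any of six ways, within about 10 degrees). A socket too small stops on the nut's top with its underside at least 14 mm higher
- tray: fixed plywood tray, 250 by 100 mm inside (x by y), floor 6 mm above its origin, lip 12 mm high; the sockets stand on it in a row along its x. Origin: centre of its underside
- socket_a: one of 3 steel sockets alike outside, mouth down on the tray (0.24 kg): round body 40 mm wide, 32 tall; on it a flat drive adapter to grip, 34 mm along its x, 18 along y, from 32 to 72 mm up. Origin: centre of underside. Hex opening below, 24 mm deep, two flats facing its +x, -x; 17, 20 or 26.5 mm across flats, unknown which: trying tells. Only 26.5 fits (1.25 mm play each side)
- socket_b: one of 3 steel sockets alike outside, mouth down on the tray (0.24 kg): round body 40 mm wide, 32 tall; on it a flat drive adapter to grip, 34 mm along its x, 18 along y, from 32 to 72 mm up. Origin: centre of underside. Hex opening below, 24 mm deep, two flats facing its +x, -x; 17, 20 or 26.5 mm across flats, unknown which: trying tells. Only 26.5 fits (1.25 mm play each side)
- socket_c: one of 3 steel sockets alike outside, mouth down on the tray (0.24 kg): round body 40 mm wide, 32 tall; on it a flat drive adapter to grip, 34 mm along its x, 18 along y, from 32 to 72 mm up. Origin: centre of underside. Hex opening below, 24 mm deep, two flats facing its +x, -x; 17, 20 or 26.5 mm across flats, unknown which: trying tells. Only 26.5 fits (1.25 mm play each side)
- offcut: loose dark wooden offcut, 52 by 24 by 24 mm (long along its x), lying on the block's flat top beside the nut. Origin: centre of its underside. Weighs about 25 g
- bin: fixed open grey plastic waste bin, 170 by 140 mm (x by y), 100 mm high, walls and floor 4 mm. Origin: centre of its underside
- spool: bystander, to be left alone: thread spool, 36 mm in diameter, 54 mm tall, standing. Origin: centre of the underside
- jar: bystander, to be left alone: amber glass jar, 60 mm in diameter, 80 mm tall. Origin: centre of the underside
- pin_tin: bystander, to be left alone: flat round pin tin, 70 mm in diameter, 25 mm tall. Origin: centre of the underside

How it is judged:
By the outcome, as a careful person would: the job done as asked, in the order asked, and still so for the second after the job is handed in, while the arm keeps its last pose, push and grip.
It also fails if it takes over 72 s, if anything falls off the work surface, if the arm or the gripper's body presses on something with over 40 N, if the wrist force passes 120 N, or if a joint passes its speed limit or range.

## Working session

There is one attempt and no reset: what is moved stays moved. The work goes in short steps, Python scripts to look and compute and a tool call to move; the robot and the scene stay as the last step left them, time stands still between calls to the robot, and variables do not carry over. Pictures are saved under pics/ and viewed, on a budget of 10 in all, crops included, one or two more only if the job needs it, and the job is handed in when it is done.

Besides the shell and the picture viewer there is one more tool, called after "Call:" as name(argument=value, ...), one argument or row to a line, values as JSON. carry_out: Moves the arm, as the interface text tells. Its arguments: {"type":"object","properties":{"moves":{"type":"array"},"squeeze":{"type":"number"}},"required":["moves"]}

```bash
mkdir -p pics
cat > h.py <<'E'
import numpy as np, cv2
from cell import r, read_camera, camera_params
from scipy.spatial.transform import Rotation as R
def ray(p,u,v,z):
    K,rv,t=np.array(p["K"]),np.array(p["rvec"],float),np.array(p["tvec"],float).ravel()
    M=cv2.Rodrigues(rv)[0]; c=-M.T@t; d=M.T@np.linalg.solve(K,[u,v,1.]); return c+d*(z-c[2])/d[2]
def proj(p,X):
    return cv2.projectPoints(np.array(X,float).reshape(-1,3),np.array(p["rvec"],float),np.array(p["tvec"],float),np.array(p["K"],float),None)[0].reshape(-1,2)
E
python3 - <<'E'
from h import *
s=r.get_state();print(s)
for n in("top","scene"):
    p=camera_params(n);im=read_camera(n);cv2.imwrite(f"pics/{n}0.png",im);np.save(n,im)
    M=cv2.Rodrigues(np.array(p["rvec"],float))[0];print(n,-M.T@np.array(p["tvec"]).ravel(),p["K"])
E
```

```text
{'clock': 0.0, 'joint_pos': array([ 1.22827665e+00,  9.18640931e-02,  1.23191522e+00,  1.18147723e-05,
        1.81981021e+00, -5.66912038e-02]), 'dq': array([ 0.00064631,  0.000384  , -0.00040003, -0.00218498,  0.00073931,
        0.0006211 ]), 'joint_torque': array([-1.60312444e-03, -4.58731019e+01, -4.18026423e+01, -3.14595820e-05,
        1.15402899e-02,  9.49789410e-06]), 'eef_pos': array([0.16906528, 0.57538132, 0.23013118]), 'ee_rot': array([-2.03584952e-04,  1.42426736e-01,  9.89804843e-01, -9.77474071e-04]), 'wrist_force': array([-0.05263691,  0.1319323 , -0.06297097]), 'torque': array([-0.03087283,  0.05849757,  0.01712059]), 'grip_width': 0.08507599720589311}
top [0.45870913 0.02038155 1.18297637] [[453.67482155   0.         319.58496985]
 [  0.         453.67482155 190.26130479]
 [  0.           0.           1.        ]]
scene [0.99363313 0.64177031 0.75443802] [[422.34815989   0.         320.85169865]
 [  0.         422.34815989 201.78248276]
 [  0.           0.           1.        ]]
```

View pics/top0.png

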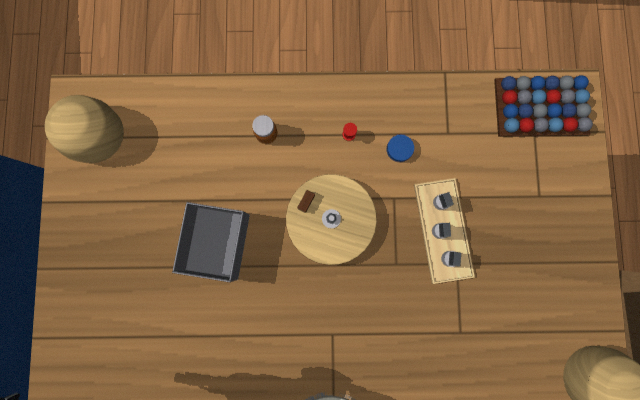

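View pics/scene0.png

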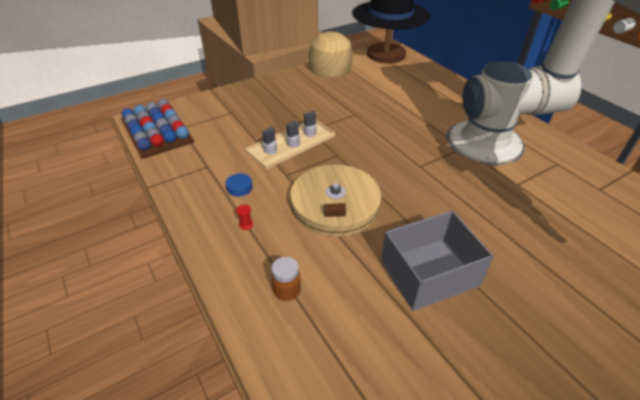

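Top view: offcut at about (307,201), nut (332,218), sockets (443,201), (441,231), (451,259), bin (210,243), jar (264,128), spool (350,131), tin (400,148). The scene view agrees. Next I'll turn these pixels into positions.

Run:
```python
from h import *
p=camera_params("top");q=camera_params("scene")
print("tcp px",proj(p,[.169,.576,.23]),"base",proj(p,[0,0,0]))
im=np.load("top.npy")
for n,u,v,z in[("offcut",307,201,.064),("nut",332,218,.061),("s1",447,200,.078),("s2",445,230,.078),("s3",456,258,.078),("bin1",188,204,.1),("bin2",246,213,.1),("bin3",232,281,.1),("bin4",175,271,.1),("jar",263,123,.08),("spool",350,128,.054),("tin",400,148,.025),
 ("t1",416,184,.018),("t2",457,179,.018),("t3",474,277,.018),("t4",433,283,.018)]:
    X=ray(p,u,v,z);print(n,X.round(3),np.hypot(*X[:2]).round(3),"scene",proj(q,X).round(0))
# dark masks
h=cv2.cvtColor(im,cv2.COLOR_BGR2HSV)
m=((h[...,2]<85)&(h[...,1]<110)).astype(np.uint8);m[:, :410]=0;m[:,490:]=0;m[:170]=0;m[300:]=0
for c in cv2.findContours(m,0,2)[0]:
    if cv2.contourArea(c)>25:print("adapter?",cv2.minAreaRect(c))
m=((h[...,2]<100)&(h[...,1]>100)).astype(np.uint8);m2=np.zeros_like(m);m2[185:217,292:328]=m[185:217,292:328]
for c in cv2.findContours(m2,0,2)[0]:
    if cv2.contourArea(c)>25:print("off",cv2.minAreaRect(c))
a=cv2.resize(im[180:290,280:490],None,fx=3.8,fy=3.8,interpolation=2);cv2.imwrite("pics/c1.png",a)
```

```text
tcp px [[ 41.94555724 402.99207312]] base [[329.80489976 442.24641824]]
offcut [0.587 0.05  0.064] 0.589 scene [[334. 205.]]
nut [ 0.544 -0.012  0.061] 0.544 scene [[335. 185.]]
s1 [ 0.584 -0.294  0.078] 0.654 scene [[269. 130.]]
s2 [ 0.51  -0.285  0.078] 0.585 scene [[293. 123.]]
s3 [ 0.443 -0.309  0.078] 0.54 scene [[309. 113.]]
bin1 [0.579 0.334 0.1  ] 0.668 scene [[421. 278.]]
bin2 [0.555 0.195 0.1  ] 0.589 scene [[385. 228.]]
bin3 [0.396 0.226 0.1  ] 0.456 scene [[450. 209.]]
bin4 [0.42 0.36 0.1 ] 0.554 scene [[489. 253.]]
jar [0.783 0.158 0.08 ] 0.799 scene [[282. 267.]]
spool [ 0.775 -0.062  0.054] 0.777 scene [[242. 209.]]
tin [ 0.728 -0.193  0.025] 0.753 scene [[239. 181.]]
t1 [ 0.633 -0.233  0.018] 0.675 scene [[265. 163.]]
t2 [ 0.645 -0.34   0.018] 0.729 scene [[245. 145.]]
t3 [ 0.394 -0.37   0.018] 0.54 scene [[313. 117.]]
t4 [ 0.38  -0.265  0.018] 0.464 scene [[334. 131.]]
adapter? ((454.4769287109375, 258.18463134765625), (10.915056228637695, 12.899612426757812), 7.125016689300537)
adapter? ((444.4461975097656, 229.56927490234375), (12.651541709899902, 10.418916702270508), 82.87498474121094)
adapter? ((445.8000183105469, 199.90000915527344), (12.965337753295898, 10.435514450073242), 71.56504821777344)
off ((306.1846618652344, 200.82803344726562), (9.73666000366211, 21.229110717773438), 28.610462188720703)
```

View pics/c1.png

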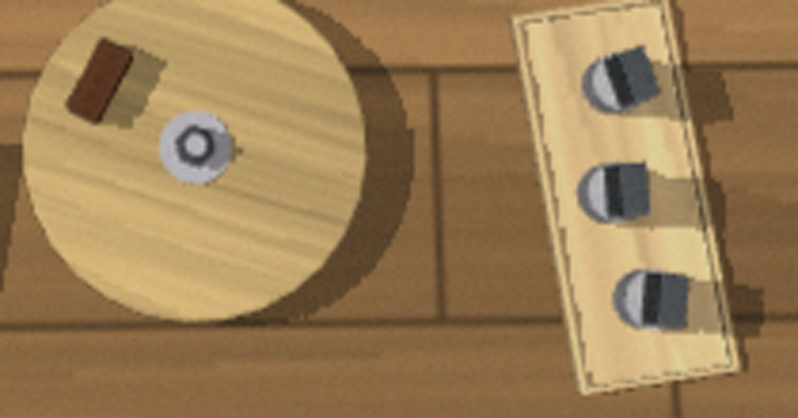

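```bash
cat >> h.py <<'E'
def Rt(deg):
    c,s=np.cos(np.radians(deg)),np.sin(np.radians(deg)); return R.from_matrix(np.array([[-s,c,0],[c,s,0],[0,0,-1]]))
# columns: x=(-s,c,0), y=(c,s,0), z=(0,0,-1)
def cur():
    s=r.get_state();q=s["ee_rot"];return np.array(s["eef_pos"]),R.from_quat([q[1],q[2],q[3],q[0]]),s
def yaw(Rc): y=Rc.as_matrix()[:,1]; return np.degrees(np.arctan2(y[1],y[0]))
def plan(*wps,step=60.,ang=10.4):
    """wps: (x,y,z,yaw_deg|None); prints rows of 6 numbers"""
    P,Q,s=cur()
    for w in wps:
        psi=yaw(Q) if w[3] is None else w[3]
        if abs((psi-yaw(Q)+180)%360-180)>90: psi+=180
        T=Rt(psi); rv=(Q.inv()*T).as_rotvec(degrees=True); d=np.array(w[:3])-P
        n=max(1,int(np.ceil(max(np.linalg.norm(d)*1000/step,np.linalg.norm(rv)/ang))))
        print("->",np.round(w[:3],4),round(psi,1),"rows",n)
        for i in range(n):
            t=Q.inv().apply(d*1000/n); print("  ",[round(float(a),1) for a in np.r_[t,rv/n]])
            Q=Q*R.from_rotvec(rv/n,degrees=True)
        P=np.array(w[:3]);Q=T
E
python3 - <<'E'
from h import *
p=camera_params("wrist");M=cv2.Rodrigues(np.array(p["rvec"],float))[0];c=-M.T@np.array(p["tvec"]).ravel()
P,Q,s=cur();print("cam in tool",Q.inv().apply(c-P),"axis",Q.inv().apply(M[2]),"imgx",Q.inv().apply(M[0]),p["K"][0])
print(yaw(Q))
plan((.588,.0515,.20,61.4))
E
```

```text
cam in tool [ 0.08086422 -0.00063577 -0.14105627] axis [-3.09405147e-01 -6.20935853e-04  9.50930107e-01] imgx [4.68670031e-05 9.99999776e-01 6.68226403e-04] [353.60763801   0.         317.67736736]
73.62391724754136
-> [0.588  0.0515 0.2   ] 61.4 rows 12
   [-45.8, -32.0, 2.6, -0.0, 0.0, 1.0]
   [-46.4, -31.2, 2.6, -0.0, 0.0, 1.0]
   [-46.9, -30.4, 2.6, -0.0, 0.0, 1.0]
   [-47.4, -29.6, 2.6, -0.0, 0.0, 1.0]
   [-48.0, -28.7, 2.6, -0.0, 0.0, 1.0]
   [-48.5, -27.8, 2.6, -0.0, 0.0, 1.0]
   [-49.0, -27.0, 2.5, -0.0, 0.0, 1.0]
   [-49.4, -26.1, 2.5, -0.0, 0.0, 1.0]
   [-49.9, -25.2, 2.5, -0.0, 0.0, 1.0]
   [-50.3, -24.3, 2.5, -0.0, 0.0, 1.0]
   [-50.7, -23.4, 2.5, -0.0, 0.0, 1.0]
   [-51.2, -22.5, 2.5, -0.0, 0.0, 1.0]
```

Call:
carry_out(
  moves=[
    [0,-45.8,-32,2.6,0,0,1],
    [0,-46.4,-31.2,2.6,0,0,1],
    [0,-46.9,-30.4,2.6,0,0,1],
    [0,-47.4,-29.6,2.6,0,0,1],
    [0,-48,-28.7,2.6,0,0,1],
  ],
  squeeze=40,
)

```text
clock: 0.72
eef_pos: [0.3446, 0.3559, 0.2177]
ee_rot: [-0.0, 0.186, 0.983, -0.0]
wrist_force: [1.0, 0.1, 0.7]
grip_width: 0.0857
```

Call:
carry_out(
  moves=[
    [0.2,-48.5,-27.8,2.6,0,0,1],
    [0.4,-49,-27,2.5,0,0,1],
    [0.4,-49.4,-26.1,2.5,0,0,1],
    [0.4,-49.9,-25.2,2.5,0,0,1],
    [0.4,-50.3,-24.3,2.5,0,0,1],
  ],
)

```text
clock: 1.35
eef_pos: [0.5198, 0.1381, 0.2052]
ee_rot: [-0.0, 0.228, 0.974, -0.0]
wrist_force: [0.2, 0.3, 0.0]
grip_width: 0.0513
```

Call:
carry_out(
  moves=[
    [0.4,-50.7,-23.4,2.5,0,0,1],
    [0.4,-51.2,-22.5,2.5,0,0,1],
    [0.4,0,0,0,0,0,0],
  ],
)

```text
clock: 1.72
eef_pos: [0.5902, 0.0494, 0.1984]
ee_rot: [-0.001, 0.247, 0.969, -0.001]
wrist_force: [-0.6, 0.5, -0.3]
grip_width: 0.0513
```

Run:
```python
from h import *
P,Q,s=cur();print(P,yaw(Q),s["clock"],s["grip_width"],s["joint_pos"].round(2))
p=camera_params("wrist");im=read_camera("wrist");np.save("w1",im);cv2.imwrite("pics/w1.png",im)
import pickle;pickle.dump(p,open("w1.p","wb"))
h=cv2.cvtColor(im,cv2.COLOR_BGR2HSV)
m=((h[...,2]<110)&(h[...,1]>110)).astype(np.uint8)
print("exp off",proj(p,[.588,.0515,.064]),"nut",proj(p,[.544,-.012,.061]))
for c in cv2.findContours(m,0,2)[0]:
    if cv2.contourArea(c)>300:print(cv2.minAreaRect(c),cv2.contourArea(c))
```

```text
[0.59018354 0.04935187 0.1983946 ] 61.344785627776204 1.725 0.051301015724220515 [ 0.03  0.07  1.31 -0.    1.76 -1.04]
exp off [[320.53306354 188.01616023]] nut [[225.78019137 177.23829513]]
((284.75, 364.2500305175781), (34.67668533325195, 73.16035461425781), 65.55604553222656) 771.5
((536.0891723632812, 266.2983703613281), (66.3577880859375, 238.11795043945312), 71.8619155883789) 4250.5
((319.4999694824219, 179.49996948242188), (64.99998474121094, 28.999996185302734), 90.0) 1792.5
((100.33918762207031, 190.8340606689453), (193.46707153320312, 148.56961059570312), 63.183658599853516) 10533.0
((502.31475830078125, 82.58580017089844), (5.917673110961914, 312.3619079589844), 61.752864837646484) 1045.5
((396.8594970703125, 30.71544647216797), (108.45378112792969, 135.40322875976562), 70.85186004638672) 9727.0
```

View pics/w1.png

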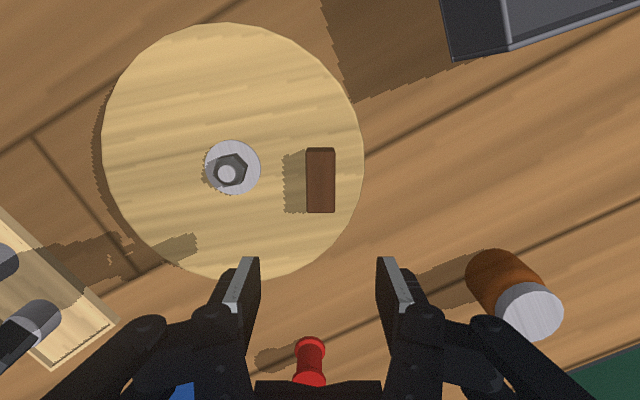

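Run:
```python
from h import *
import pickle;p=pickle.load(open("w1.p","rb"));im=np.load("w1.npy")
P,Q,s=cur()
X=ray(p,320.5,183,.064);print("offcut",X, ray(p,320.5,152,.064)-ray(p,320.5,213,.064))
h=cv2.cvtColor(im,cv2.COLOR_BGR2HSV)
m=(h[...,1]<60).astype(np.uint8);m2=np.zeros_like(m);m2[130:205,195:270]=m[130:205,195:270]
c=max(cv2.findContours(m2,0,2)[0],key=cv2.contourArea);e=cv2.fitEllipse(cv2.convexHull(c));print(e,ray(p,*e[0],.043),"stud",ray(p,226.5,173,.064))
plan((X[0],X[1],.12,None),(X[0],X[1],.050,None))
```

```text
offcut [0.58430259 0.05347843 0.064     ] [-0.04459885  0.02423147  0.        ]
((232.32177734375, 166.83108520507812), (53.73211669921875, 57.336246490478516), 125.57876586914062) [ 0.54059422 -0.00847491  0.043     ] stud [ 0.54108953 -0.00851152  0.064     ]
-> [0.5843 0.0535 0.12  ] 61.5 rows 2
   [2.7, -0.2, 39.5, -0.0, -0.1, -0.0]
   [2.7, -0.2, 39.5, -0.0, -0.1, -0.0]
-> [0.5843 0.0535 0.05  ] 61.5 rows 2
   [0.0, 0.0, 35.0, 0.0, 0.0, 0.0]
   [0.0, 0.0, 35.0, 0.0, 0.0, 0.0]
```

Call:
carry_out(
  moves=[
    [0.4,2.7,-0.2,40,0,0,0],
    [0.4,2.7,-0.2,40,0,0,0],
    [0.4,0,0,40,0,0,0],
    [0.4,0,0,34,0,0,0],
    [0.4,0,0,0,0,0,0],
  ],
)

```text
clock: 2.4
eef_pos: [0.5814, 0.0561, 0.0434]
ee_rot: [-0.003, 0.244, 0.97, -0.001]
wrist_force: [0.1, -0.3, -0.5]
grip_width: 0.0514
```

Call:
carry_out(
  moves=[
    [0.7,0,0,0,0,0,0],
    [1,0,0,0,0,0,0],
    [1,0,0,0,0,0,0],
    [1,0,0,0,0,0,0],
  ],
  squeeze=40,
)

```text
clock: 2.9
eef_pos: [0.5856, 0.0553, 0.0495]
ee_rot: [0.002, 0.245, 0.97, 0.001]
wrist_force: [-0.4, 0.4, 6.6]
grip_width: 0.0229
```

Run:
```python
from h import *
P,Q,s=cur();print(P,yaw(Q),s["clock"],s["grip_width"],s["wrist_force"])
plan((P[0],P[1],.19,None),(.4875,.279,.19,61.4))
```

```text
[0.5856008  0.055271   0.04952836] 61.63447886120251 2.9 0.02293989114584876 [-0.3832336   0.38670185  6.59555798]
-> [0.5856 0.0553 0.19  ] 61.6 rows 3
   [-0.2, 0.1, -46.8, 0.1, 0.1, -0.0]
   [-0.1, 0.1, -46.8, 0.1, 0.1, -0.0]
   [-0.1, 0.0, -46.8, 0.1, 0.1, -0.0]
-> [0.4875 0.279  0.19  ] 61.4 rows 5
   [38.5, 30.1, 0.0, 0.0, 0.0, 0.0]
   [38.5, 30.0, 0.0, 0.0, 0.0, 0.0]
   [38.6, 30.0, 0.0, 0.0, 0.0, 0.0]
   [38.6, 30.0, 0.0, 0.0, 0.0, 0.0]
   [38.6, 29.9, 0.0, 0.0, 0.0, 0.0]
```

Call:
carry_out(
  moves=[
    [1,0,0,-46,0,0,0],
    [1,0,0,-47,0,0,0],
    [1,0,0,-47,0,0,0],
    [1,38.5,30.1,0,0,0,0],
    [1,38.5,30,0,0,0,0],
  ],
)

```text
clock: 3.52
eef_pos: [0.5452, 0.145, 0.1884]
ee_rot: [0.001, 0.246, 0.969, 0.001]
wrist_force: [0.6, 0.3, -0.1]
grip_width: 0.023
```

Call:
carry_out(
  moves=[
    [1,38.5,30,0,0,0,0],
    [1,38.5,30,0,0,0,0],
    [1,38.5,30,10,0,0,0],
    [1,0,0,50,0,0,0],
    [1,0,0,50,0,0,0],
  ],
)

```text
clock: 4.15
eef_pos: [0.4864, 0.2796, 0.0769]
ee_rot: [0.001, 0.244, 0.97, 0.001]
wrist_force: [0.6, 0.3, -1.7]
grip_width: 0.0226
```

Call:
carry_out(
  moves=[
    [0.5,0,0,0,0,0,0],
    [0.3,0,0,0,0,0,0],
    [0.3,0,0,0,0,0,0],
    [0.3,0,0,-50,0,0,0],
    [0.3,0,0,-60,0,0,0],
  ],
)

```text
clock: 4.78
eef_pos: [0.4861, 0.2782, 0.1889]
ee_rot: [0.0, 0.245, 0.969, 0.0]
wrist_force: [0.4, 0.0, 0.0]
grip_width: 0.0597
```

Run:
```python
from h import *
P,Q,s=cur();print(P,yaw(Q),s["clock"],s["grip_width"],s["wrist_force"])
im=read_camera("top");h=cv2.cvtColor(im,cv2.COLOR_BGR2HSV);m=((h[...,2]<100)&(h[...,1]>110)&(h[...,0]<15)).astype(np.uint8)
print("brown on block",m[180:260,290:375].sum(),np.argwhere(m[205:282,175:248]).shape)
cv2.imwrite("pics/t2.png",im)
# look pose: nut near camera centre
plan((.571,-.06,.21,90))
```

```text
[0.48608409 0.27821303 0.18888359] 61.603988460189576 4.775 0.059687766222981664 [3.56866271e-01 4.51286852e-05 3.59315437e-02]
brown on block 10 (138, 2)
-> [ 0.571 -0.06   0.21 ] 90 rows 6
   [-39.0, -43.2, -1.8, 0.1, 0.1, -4.7]
   [-35.3, -46.3, -1.8, 0.1, 0.1, -4.7]
   [-31.3, -49.1, -1.8, 0.1, 0.1, -4.7]
   [-27.2, -51.5, -1.8, 0.1, 0.1, -4.7]
   [-22.8, -53.6, -1.7, 0.1, 0.1, -4.7]
   [-18.3, -55.3, -1.7, 0.1, 0.1, -4.7]
```

Run:
```python
from h import *
plan((.545,-.0085,.18,90),(.545,-.0085,.115,90))
```

```text
-> [ 0.545  -0.0085  0.18  ] 90 rows 5
   [-37.3, -45.4, 3.8, 0.1, 0.1, -5.7]
   [-32.6, -48.8, 3.8, 0.1, 0.1, -5.7]
   [-27.6, -51.8, 3.9, 0.1, 0.1, -5.7]
   [-22.4, -54.3, 3.9, 0.1, 0.1, -5.7]
   [-16.9, -56.2, 4.0, 0.1, 0.1, -5.7]
-> [ 0.545  -0.0085  0.115 ] 90 rows 2
   [0.0, 0.0, 32.5, 0.0, 0.0, 0.0]
   [0.0, 0.0, 32.5, 0.0, 0.0, 0.0]
```

Call:
carry_out(
  moves=[
    [0.3,-37.3,-45.4,1,0,0,-5.7],
    [0.3,-32.6,-48.8,1,0,0,-5.7],
    [0.3,-27.6,-51.8,1,0,0,-5.7],
    [0.3,-22.4,-54.3,1,0,0,-5.7],
    [0.3,-16.9,-56.2,4,0,0,-5.7],
  ],
)

```text
clock: 5.45
eef_pos: [0.5437, -0.0117, 0.1815]
ee_rot: [0.003, -0.003, 1.0, -0.0]
wrist_force: [0.8, 0.2, -0.6]
grip_width: 0.0598
```

Call:
carry_out(
  moves=[
    [0.3,0,0,33,0,0,0],
    [0.3,0,0,33,0,0,0],
    [0.3,0,0,0,0,0,0],
    [0.3,0,0,0,0,0,0],
  ],
)

```text
clock: 5.95
eef_pos: [0.5437, -0.0096, 0.1153]
ee_rot: [0.002, -0.001, 1.0, -0.0]
wrist_force: [-0.4, 0.3, 0.4]
grip_width: 0.0597
```

Run:
```python
from h import *
import pickle
P,Q,s=cur();print(P,yaw(Q),s["clock"],s["grip_width"],s["wrist_force"])
p=camera_params("wrist");im=read_camera("wrist");np.save("w2",im);pickle.dump(p,open("w2.p","wb"))
u=proj(p,[.541,-.0085,.061])[0];print(u)
x,y=int(u[0])-75,max(0,int(u[1])-65);print("crop org",x,y)
a=cv2.resize(im[y:y+130,x:x+150],None,fx=4,fy=4,interpolation=2);b=cv2.resize(cv2.imread("pics/t2.png")[190:290,165:265],(200,200),interpolation=2)
o=np.zeros((520,800,3),np.uint8);o[:a.shape[0],:600]=a;o[:200,600:]=b;cv2.imwrite("pics/c2.png",o)
```

```text
[ 0.54367977 -0.00957627  0.11528157] 90.13622273384838 5.95 0.05969213813037209 [-0.36852137  0.27428489  0.41479048]
[320.11257505 225.07294446]
crop org 245 160
```

View pics/c2.png

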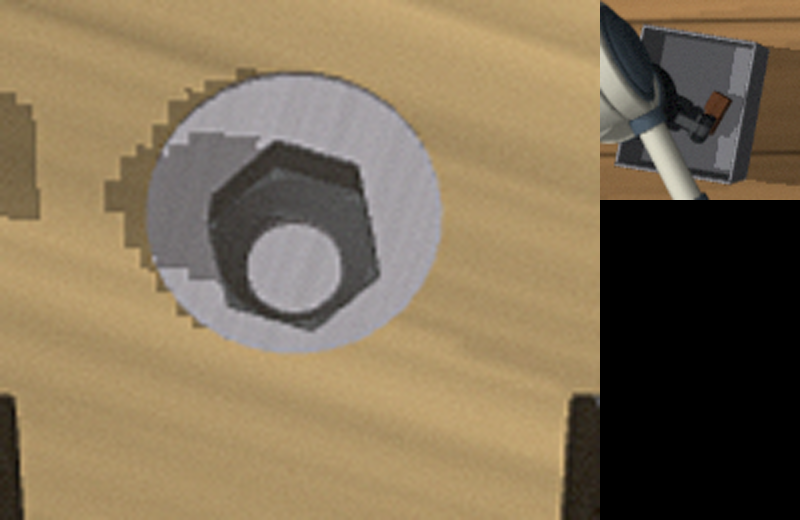

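Run:
```python
from h import *
import pickle;p=pickle.load(open("w2.p","rb"));im=np.load("w2.npy")
f=lambda x,y,z:ray(p,245+x/4-.4,160+y/4-.4,z)
V=[f(x,y,.057)[:2] for x,y in[(210,217),(230,305),(313,330),(380,272)]]
for a,b in zip(V,V[1:]):d=b-a;print("edge",np.hypot(*d).round(4),np.degrees(np.arctan2(d[1],d[0])).round(1))
d=f(358,165,.043)-f(277,140,.043);print("base edge",np.hypot(*d[:2]),np.degrees(np.arctan2(d[1],d[0])))
h=cv2.cvtColor(im,cv2.COLOR_BGR2HSV);m=(h[...,1]<60).astype(np.uint8);k=np.zeros_like(m);k[160:265,270:370]=m[160:265,270:370]
c=max(cv2.findContours(k,0,2)[0],key=cv2.contourArea);e=cv2.fitEllipse(cv2.convexHull(c));print(e,ray(p,*e[0],.043),"stud",f(295,267,.064),"width",ray(p,e[0][0]-e[1][1]/2,e[0][1],.043)-ray(p,e[0][0]+e[1][1]/2,e[0][1],.043))
plan((.545,-.0085,.22,90),(.51,-.29,.22,80))
```

```text
edge 0.0146 11.2
edge 0.0134 71.9
edge 0.014 133.7
base edge 0.013473583011739839 72.23918463643294
((318.02911376953125, 212.77212524414062), (70.493896484375, 74.11613464355469), 88.88353729248047) [ 0.53978985 -0.00973718  0.043     ] stud [ 0.54059521 -0.00955073  0.064     ] width [ 0.00012516 -0.04750726  0.        ]
-> [ 0.545  -0.0085  0.22  ] 90 rows 2
   [-0.8, 0.5, -52.2, -0.0, 0.1, 0.1]
   [-0.7, 0.5, -52.2, -0.0, 0.1, 0.1]
-> [ 0.51 -0.29  0.22] 80 rows 5
   [7.0, -56.3, 0.0, 0.0, 0.0, 2.0]
   [5.0, -56.5, 0.0, 0.0, 0.0, 2.0]
   [3.1, -56.7, 0.0, 0.0, 0.0, 2.0]
   [1.1, -56.7, 0.0, 0.0, 0.0, 2.0]
   [-0.9, -56.7, 0.0, 0.0, 0.0, 2.0]
```

Call:
carry_out(
  moves=[
    [0.3,0,0,-52,0,0,0],
    [0.3,0,0,-52,0,0,0],
    [0.3,7,-56.3,0,0,0,2],
    [0.3,5,-56.5,0,0,0,2],
    [0.3,3.1,-56.7,0,0,0,2],
  ],
)

```text
clock: 6.62
eef_pos: [0.5224, -0.18, 0.2195]
ee_rot: [0.002, 0.051, 0.999, -0.001]
wrist_force: [-0.2, -0.4, 0.4]
grip_width: 0.0599
```

Call:
carry_out(
  moves=[
    [0.3,1.1,-56.7,0,0,0,2],
    [0.3,-0.9,-56.7,0,0,0,2],
    [0.3,0,0,0,0,0,0],
    [0.3,0,0,0,0,0,0],
  ],
)

```text
clock: 7.12
eef_pos: [0.5087, -0.2909, 0.2183]
ee_rot: [0.001, 0.086, 0.996, -0.0]
wrist_force: [0.8, -0.3, 0.4]
grip_width: 0.0597
```

Run:
```python
from h import *
import pickle
P,Q,s=cur();print(P,yaw(Q),s["clock"],s["grip_width"],s["wrist_force"])
p=camera_params("wrist");im=read_camera("wrist");np.save("w3",im);pickle.dump(p,open("w3.p","wb"));cv2.imwrite("pics/w3.png",im)
```

```text
[ 0.50871935 -0.29090011  0.21827763] 80.1362292736111 7.125 0.05971850039086984 [ 0.77967068 -0.32606093  0.41503694]
```

View pics/w3.png

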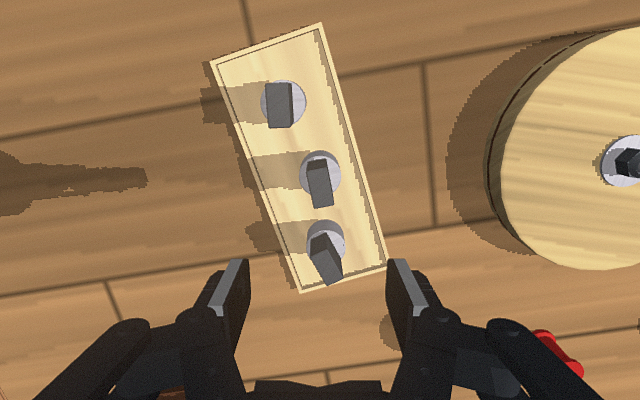

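Run:
```python
from h import *
im=np.load("w3.npy");a=cv2.resize(im[75:290,245:360],None,fx=5,fy=5,interpolation=2)
# split in two side by side
o=np.zeros((600,800,3),np.uint8);A=cv2.resize(im[75:215,250:350],(400,560),interpolation=2);B=cv2.resize(im[150:290,275:375],(400,560),interpolation=2);o[:560,:400]=A;o[:560,400:]=B
cv2.imwrite("pics/c3.png",o)
```

```text
(no output)
```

View pics/c3.png

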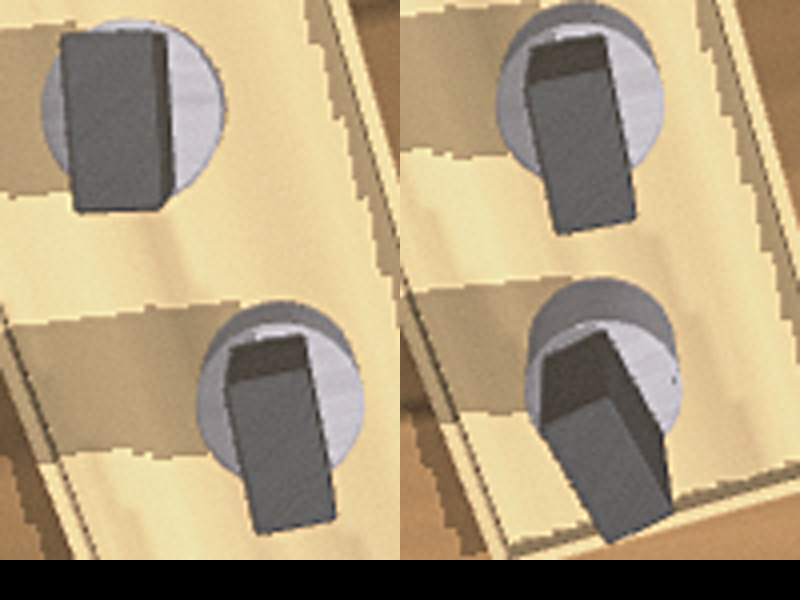

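Run:
```python
from h import *
import pickle;p=pickle.load(open("w3.p","rb"))
S={"s3":(250,75,[(62,33),(152,30),(162,208),(75,213)]),"s2":(250,75,[(226,388),(306,372),(335,518),(257,534)]),"s1":(275,150,[(145,425),(207,397),(273,510),(211,543)])}
for n,(ox,oy,C) in S.items():
    V=np.array([ray(p,ox+x/4-.4,oy+y/4-.4,.078)[:2] for x,y in C])
    d=(V[2]+V[3]-V[0]-V[1])/2;w=(V[1]+V[2]-V[0]-V[3])/2
    print(n,V.mean(0).round(4),"len",np.hypot(*d).round(4),np.hypot(*w).round(4),"long dir",np.degrees(np.arctan2(d[1],d[0])).round(1),np.degrees(np.arctan2(w[1],w[0])).round(1))
print("body s3",ray(p,250+134/4,75+108/4,.038),"s2",ray(p,250+280/4,75+404/4,.038))
```

```text
s3 [ 0.4373 -0.3103] len 0.0332 0.017 long dir -8.1 82.7
s2 [ 0.5081 -0.2896] len 0.032 0.0167 long dir 1.4 92.0
s1 [ 0.5811 -0.2958] len 0.0324 0.0157 long dir 17.5 109.2
body s3 [ 0.43670063 -0.30947669  0.038     ] s2 [ 0.5077595  -0.28927598  0.038     ]
```

Run:
```python
from h import *
plan((.5078,-.2894,.13,91.7),(.5078,-.2894,.045,91.7),step=45)
```

```text
-> [ 0.5078 -0.2894  0.13  ] 91.7 rows 2
   [0.7, 0.4, 44.0, -0.0, 0.1, -5.8]
   [0.6, 0.4, 44.0, -0.0, 0.1, -5.8]
-> [ 0.5078 -0.2894  0.045 ] 91.7 rows 2
   [0.0, 0.0, 42.5, 0.0, 0.0, 0.0]
   [0.0, 0.0, 42.5, 0.0, 0.0, 0.0]
```

Call:
carry_out(
  moves=[
    [0.4,0.7,0.8,44,0,0,-5.8],
    [0.5,0.6,0.7,44,0,0,-5.8],
    [0.5,0,0,42,0,0,0],
    [0.5,0,0,42,0,0,0],
    [0.5,0,0,0,0,0,0],
  ],
)

```text
clock: 7.8
eef_pos: [0.5056, -0.2866, 0.0413]
ee_rot: [-0.003, -0.016, 1.0, 0.002]
wrist_force: [0.3, 0.0, 0.2]
grip_width: 0.0427
```

Call:
carry_out(
  moves=[
    [0.5,0,0,0,0,0,0],
    [0.65,0,0,0,0,0,0],
    [1,0,0,0,0,0,0],
    [1,0,0,0,0,0,0],
    [1,0,0,0,0,0,0],
  ],
  squeeze=60,
)

```text
clock: 8.43
eef_pos: [0.5083, -0.2901, 0.0472]
ee_rot: [0.002, -0.015, 1.0, -0.001]
wrist_force: [0.4, 1.0, 6.4]
grip_width: 0.0171
```

Run:
```python
from h import *
P,Q,s=cur();print(P,yaw(Q),s["clock"],s["grip_width"],s["wrist_force"],Q.as_matrix()[:,2])
plan((P[0],P[1],.17,None),(.5401,-.0097,.17,72),step=58)
```

```text
[ 0.5082908  -0.29008848  0.0471932 ] 91.72262324306148 8.425 0.01705755487463747 [0.44614833 1.01975778 6.36441956] [ 0.00346515 -0.0017877  -0.9999924 ]
-> [ 0.5083 -0.2901  0.17  ] 91.7 rows 3
   [-0.1, -0.1, -40.9, -0.0, 0.1, 0.0]
   [-0.1, -0.1, -40.9, -0.0, 0.1, 0.0]
   [-0.0, -0.0, -40.9, -0.0, 0.1, 0.0]
-> [ 0.5401 -0.0097  0.17  ] 72 rows 5
   [-8.0, 55.9, 0.0, 0.0, 0.0, 3.9]
   [-4.2, 56.3, 0.0, 0.0, 0.0, 3.9]
   [-0.3, 56.4, 0.0, 0.0, 0.0, 3.9]
   [3.6, 56.3, 0.0, 0.0, 0.0, 3.9]
   [7.4, 55.9, 0.0, 0.0, 0.0, 3.9]
```

Call:
carry_out(
  moves=[
    [1,0,0,-40,0,0,0],
    [1,0,0,-42,0,0,0],
    [1,0,0,-42,0,0,0],
    [1,-8,55.9,0,0,0,3.9],
    [1,-4.2,56.3,0,0,0,3.9],
  ],
)

```text
clock: 9.05
eef_pos: [0.5198, -0.1767, 0.1692]
ee_rot: [0.0, 0.055, 0.998, -0.0]
wrist_force: [0.9, 0.5, -2.5]
grip_width: 0.017
```

Call:
carry_out(
  moves=[
    [1,-0.3,56.4,0,0,0,3.9],
    [1,3.6,56.3,0,0,0,3.9],
    [1,7.4,55.9,0,0,0,3.9],
    [1,0,0,0,0,0,0],
    [1,0,0,0,0,0,0],
  ],
)

```text
clock: 9.68
eef_pos: [0.5383, -0.0093, 0.1684]
ee_rot: [-0.0, 0.154, 0.988, -0.0]
wrist_force: [-0.2, -0.2, -2.9]
grip_width: 0.0172
```

Run:
```python
from h import *
P,Q,s=cur();print(P,yaw(Q),s["clock"],s["grip_width"],s["wrist_force"],Q.as_matrix()[:,2])
im=read_camera("wrist");cv2.imwrite("pics/w4.png",im)
plan((.5401,-.0097,.125,72),(.5401,-.0097,.11,72),step=30)
```

```text
[ 0.53832172 -0.00930957  0.16844727] 72.28670786371042 9.675 0.01723367815470218 [-0.20992913 -0.2169042  -2.87852225] [-6.20270385e-04 -6.24305991e-04 -9.99999613e-01]
-> [ 0.5401 -0.0097  0.125 ] 72 rows 2
   [-0.8, 0.4, 21.7, -0.0, -0.0, 0.1]
   [-0.8, 0.4, 21.7, -0.0, -0.0, 0.1]
-> [ 0.5401 -0.0097  0.11  ] 72 rows 1
   [0.0, 0.0, 15.0, 0.0, 0.0, 0.0]
```

View pics/w4.png

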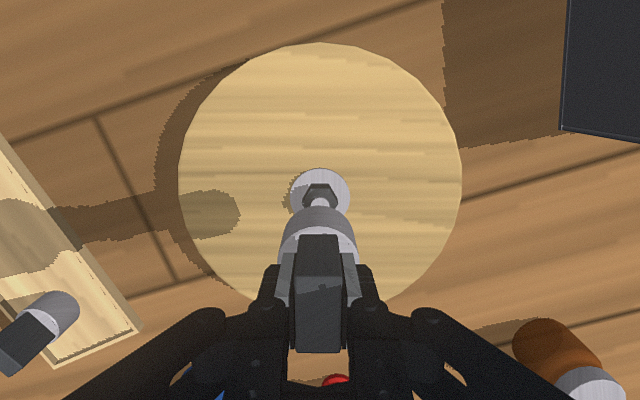

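Call:
carry_out(
  moves=[
    [1,-0.8,0.4,22,0,0,0.1],
    [1,-0.8,0.4,22,0,0,0.1],
    [1,0,0,15,0,0,0],
    [1,0,0,0,0,0,0],
    [1,0,0,0,0,0,0],
  ],
)

```text
clock: 10.35
eef_pos: [0.5407, -0.0093, 0.1107]
ee_rot: [0.001, 0.157, 0.988, 0.0]
wrist_force: [0.1, 0.6, -2.8]
grip_width: 0.017
```

Call:
carry_out(
  moves=[
    [1,0,0,4,0,0,0],
    [1,0,0,3,0,0,0],
    [1,0,0,2,0,0,0],
    [1,0,0,2,0,0,0],
    [1,0,0,0,0,0,0],
  ],
)

```text
clock: 10.98
eef_pos: [0.5401, -0.0088, 0.0984]
ee_rot: [-0.0, 0.156, 0.988, -0.0]
wrist_force: [-0.1, 0.9, -2.9]
grip_width: 0.017
```

Call:
carry_out(
  moves=[
    [1,0,0,2,0,0,0],
    [1,0,0,2,0,0,0],
    [1,0,0,2,0,0,0],
    [1,0,0,0,0,0,0],
  ],
)

```text
clock: 11.48
eef_pos: [0.5401, -0.0088, 0.0924]
ee_rot: [-0.0, 0.156, 0.988, -0.0]
wrist_force: [0.5, -0.3, -2.6]
grip_width: 0.0172
```

Call:
carry_out(
  moves=[
    [1,0,0,2,0,0,0],
    [1,0,0,2,0,0,0],
    [1,0,0,2,0,0,0],
    [1,0,0,1,0,0,0],
    [1,0,0,0,0,0,0],
  ],
)

```text
clock: 12.1
eef_pos: [0.5402, -0.0088, 0.0855]
ee_rot: [-0.0, 0.156, 0.988, -0.0]
wrist_force: [0.1, -0.3, -3.7]
grip_width: 0.0171
```

Call:
carry_out(
  moves=[
    [1,0,0,1,0,0,0],
    [1,0,0,1,0,0,0],
    [1,0,0,1,0,0,0],
    [1,0,0,0,0,0,0],
  ],
)

```text
clock: 12.6
eef_pos: [0.5405, -0.0088, 0.0842]
ee_rot: [0.001, 0.156, 0.988, 0.0]
wrist_force: [-3.7, 1.0, 5.6]
grip_width: 0.017
```

Call:
carry_out(
  moves=[
    [1,0,0,1,0,0,0],
    [1,0,0,0,0,0,0],
    [1,0,0,0,0,0,0],
  ],
)

```text
clock: 12.98
eef_pos: [0.5405, -0.0088, 0.0842]
ee_rot: [0.001, 0.156, 0.988, 0.0]
wrist_force: [-5.9, 0.5, 9.2]
grip_width: 0.0174
```

Run:
```python
from h import *
P,Q,s=cur();print(P,yaw(Q),s["clock"],s["grip_width"],s["wrist_force"],Q.as_matrix()[:,2])
w=read_camera("wrist");t=read_camera("scene");T=read_camera("top")
o=np.zeros((520,800,3),np.uint8);o[:480,:480]=cv2.resize(w[130:370,200:440],(480,480));o[:260,480:800]=cv2.resize(t[140:270,260:420],(320,260));o[260:,480:800]=cv2.resize(T[190:290,170:290],(320,260));cv2.imwrite("pics/f.png",o)
```

```text
[ 0.54051241 -0.0087825   0.08423589] 72.03030933291059 12.975 0.017367728439510854 [-5.9369884   0.52542472  9.21609584] [ 1.74335927e-03 -1.43647946e-04 -9.99998470e-01]
```

View pics/f.png

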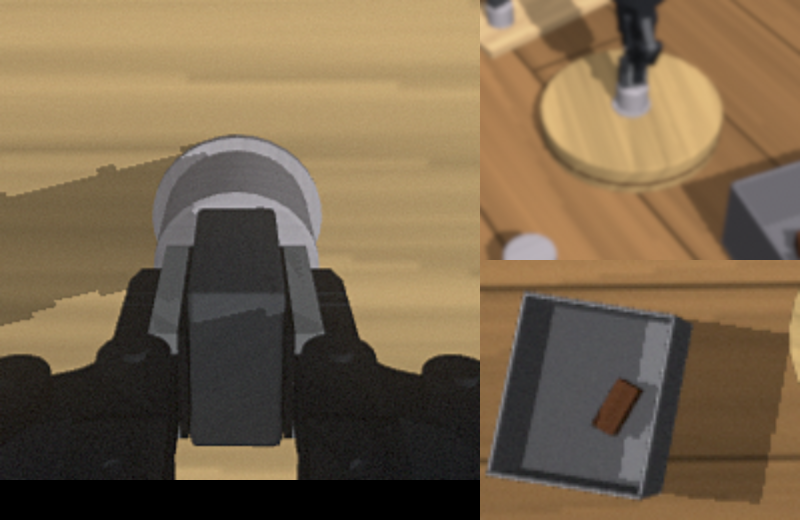

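The socket sits flat and centred on the washer, and the offcut lies on the bin floor. Handing in.

```bash
python3 -c "
from h import *
s=r.get_state();print(s['eef_pos'],s['wrist_force'],s['grip_width']);print(r.sign_off())"
```

```text
[ 0.5405012  -0.0088196   0.08421336] [-5.78171936  0.93491234  9.7470833 ] 0.017382210338344486
the job is handed in; nothing more can be done
None
```

The offcut is in the waste bin, and a socket is seated on the nut, still gripped. I tried the middle socket in the row first and it fitted, so the other two never left the tray. I handed in at about 13 s on the robot's clock.

- **Offcut:** the last picture shows it lying on the bin floor.
- **Fit:** the socket went down with almost no resistance until it stopped with the tool at z = 0.0842 m. Full seating on the washer works out at about 0.084 m; a socket that was too small would have stopped at 0.098 m or higher.
- **Seating:** the wrist picture shows the socket concentric with the washer and flat on it. The tool was within about 0.1° of vertical, and the jaws read 17.4 mm on the adapter.
- **Forces:** at hand-in it pressed down lightly, with about 10 N upward at the wrist. About 6 N sideways remained, which I left alone. It may be friction on the washer or the socket touching the nut.
- **Small disagreements:** the adapter measured about 1 to 2 mm under its stated size in the images and 17 mm in the jaws, against 18 mm. The nut's position differed by about 1 mm between two views, within the 1.25 mm play.
- **Contact while gripping:** as the fingers closed on the offcut and on the socket, about 6.5 N of upward force showed at the wrist. I think the tips pressed on the surface just below; nothing shifted.
- **Spool, jar and tin:** I never went near them, but I did not measure their positions again at the end.

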